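Clear the light jig and hold its sprung shutter half open

TASK

Clear the two plastic scraps, one orange and one green, off the test jig's deck into the red scrap bin. Then slide the black spring-loaded shutter, which has a yellow knob, until its leading edge is on the red line (half travel, so that half of the lit window shows) and keep holding it still there with the fingers: finish while holding, without letting go. Leave the blue parts bin, the motor and the glue bottle where they are, and do not shove the red bin about.

Things in the scene. Friction and masses are not known exactly. Their poses are not given: they have to be found in the camera images.
- jig: Bolted-down aluminium block 280 x 110 x 30 high. Origin on the bench; block spans x -120 to +160, y -55 to +55, z 0 to 30 mm. Bright window flush in its deck at x -100 to -20, y -35 to +35. Spring barrels, 18 mm thick, along both long sides (x +72 to +162, y +-65, top z 23). Its x axis is the way the shutter opens, broadly away from the robot.
- half_mark (a point): Middle of the 3 mm wide red line painted across the jig's deck, at jig x +20, z 30 mm: the shutter's +x edge is over it at half travel. Same axes as the jig.
- shutter (a joint): Black plate 80 x 122 x 6 thick on the jig's deck (top at z 36 mm). Value in m along the jig's +x: 0 shut (the start; leading edge at jig x -20 mm), 0.04 half travel, 0.08 open at its stop. A spring pushes it shut: 4.8 N at 0, rising 1.2 N per 10 mm (9.6 N at half, 14.4 N at the stop); it springs back when let go.
- knob (a point): Foot of the yellow upright round knob, 24 mm diameter and 40 mm tall, fixed on the middle of the shutter plate and moving with it. This point is the centre of its foot, on the plate, 36 mm above the bench; at jig x -60, y 0 mm when shut. Same axes as the jig.
- orange_scrap: Loose orange plastic moulding scrap lying on the jig's deck, a bar 36 long (its x) x 20 wide (its y), stepped, 24 mm tall at its -x end, 20 g or so. Origin at the centre of its underside.
- green_scrap: Loose green plastic moulding scrap lying on the jig's deck farther along than the orange one, a block 34 long (its x) x 22 wide (its y) x 22 high with a 12 mm round stub on top (27 mm in all), 20 g or so. Origin at the centre of its underside.
- scrap_bin: Red open bin on the bench, 150 (x) x 130 (y) x 70 mm high, walls and floor about 4 mm. Origin at the centre of its underside. It stands on one side of the jig, left or right. It weighs about 0.7 kg and can slide.
- parts_bin: Blue open bin of the same size, filled with small metal parts, on the other side of the jig; not for scrap. Origin at the centre of its underside.
- motor: Small stepper motor standing on the bench, 42 x 42 mm, 44 mm high, 63 with its shaft. Origin at the centre of its underside. To be left alone.
- glue: Red glue bottle standing upright, 38 mm diameter, 120 mm tall with a pointed nozzle. Origin at the centre of its underside. To be left alone.

How it is judged:
On the way, in this order (a step that is already met when the one before it is completed fails the run):
1. both scraps lie in the red bin, let go (x of orange_scrap in the frame of scrap_bin between -0.072 and 0.072 m and y of orange_scrap in the frame of scrap_bin between -0.062 and 0.062 m and z of orange_scrap in the frame of scrap_bin between -0.005 and 0.05 m and linear speed of each of orange_scrap, green_scrap below 0.05 m/s and contact force between the fingers and orange_scrap below 0.3 N and x of green_scrap in the frame of scrap_bin between -0.072 and 0.072 m and y of green_scrap in the frame of scrap_bin between -0.062 and 0.062 m and z of green_scrap in the frame of scrap_bin between -0.005 and 0.05 m and contact force between the fingers and green_scrap below 0.3 N), for 0.2 s.
2. the fingers hold the shutter still at half travel (value of joint shutter between 0.033 and 0.047 m and velocity of joint shutter between -0.02 and 0.02 m/s and contact force between the fingers and shutter above 3 N), for 0.5 s.
At the end, for the whole second after the job is handed in: Both scraps lie at rest inside the red bin, and the fingers bear on the shutter with more than 3 N, holding the shutter still at half travel (40 mm, give or take 7 mm) (all of step 1 and all of step 2); the arm keeps its last pose, push and grip.
It fails at once if the blue bin, motor or glue bottle is moved by more than 30 mm (distance of any of parts_bin, motor, glue from where it was at the start of the episode above 0.03 m).
It fails at once if the red bin is shoved by more than 60 mm or tipped (distance of scrap_bin from where it was at the start of the episode above 0.06 m or angle between scrap_bin's own z axis and vertical above 0.5 rad).
It also fails if it takes over 72 s, if anything falls off the work surface, if the arm or the gripper's body presses on something with over 40 N, if the wrist force passes 120 N, or if a joint passes its speed limit or range.

ROBOT

A 6-joint arm with a two-finger parallel gripper is mounted at the origin on the work surface. World frame = base frame: x ahead of the robot, y to its left, z up, the work surface at z = 0. Lengths are in m, angles in rad, forces in N, time in s.
With the tool pointing down it reaches from about 0.425 to 0.925 m from the base axis. Payload 12.5 kg.
Tool frame: the origin (TCP) lies midway between the tips of the shut fingers; the grasp point (between the pads) lies 19 mm behind it (pinch_z is the distance from the TCP to the grasp point, in m); z points along the fingers, y is the line along which they close (so a half turn about z gives the same grasp; the last joint's range is limited). The gripper opens to 85 mm and grips with 20 to 120 N. Pads are 22 mm wide; open, the fingers measure 114 mm over their backs; the gripper's body (76 mm by 85 mm) begins 54 mm behind the grasp point. The pads swing forward as they close: fully open they stand 13 mm farther back than shut.
Start: joints at [1.007, 0.491, 1.559, -0, 1.092, -0.106], TCP at [0.276, 0.561, 0.231] pointing down, gripper open.
Joint ranges: [-3.1, 3.1], [-0.84, 2.19], [0.05, 2.79], [-1.13, 4.28], [0.06, 2.93], [-2.69, 2.69]. Speed limits (rad/s): [2.22, 2.22, 2.79, 3.14, 3.14, 3.14].

INTERFACE

Orientations are given as a unit quaternion [x, y, z, w].
In Python, from rig import * gives the robot as it stands.
- The arm moves only by the tool carry_out, never from a script. Its arguments are lists of equal length, an entry for each row: "claw": the finger opening in mm, from 0 to 85.4; "travel": the shift along the tool's x, y, z in mm, a list of three; "rot": the turn, a rotation vector about the tool's x, y, z in degrees, a list of three. In form: {"claw": [claw, ...], "travel": [[x, y, z], ...], "rot": [[wx, wy, wz], ...]}. A call has 1 to 10 rows; each row shifts and turns the commanded pose from where the row before left it, along the tool's axes as they then stand; what a row does not reach is not made up. A row lasts 1/8 s, in which the tool goes at most 62.5 mm and 10.7 degrees, less where a joint would pass 70% of its speed; a pose out of reach is approached as far as the arm can. A call with a gripper value outside its range is refused whole. The fingers move at their own pace and stop on an object; the grip force is fixed at half the most. Time passes only in rows, so rows that do not move let the fingers close. It gives the time, the measured TCP pose, the force, the opening and the grip force at its end, in the units of the state.
- sense(): the state, without advancing time (a new reading comes with each control period).
- get_image(name): name is "scene" or "top"; returns a dict with "image" (480x640x3 uint8, red, green, blue), "range_z" (480x640 float32, m along the optical axis (not along the pixel's ray), 0 where there is no reading), "intrinsics" (3x3 intrinsics, pixels), "distortion" ([k1, k2, p1, p2, k3] as OpenCV has them; the pictures are not rectified), "origin" and "attitude" of the camera in the world. Camera axes: x right, y down, z forward; pixel columns grow to the right and rows downward; lengths in m; the calibration is good to about 2 mm. A picture is of the moment at which its call begins.
- close_job(): hands the job in; it is judged then, once.
Trained networks look in a picture, given as the dict that the camera call returned (one of the last four; its "shot" number tells which), for a name from the list of things; names that differ only in an ending like _2 or _b are one class to them, and where a whole thing is asked for, a point or a joint stands for the part that bears it (a point fixed in the world has none). Each returns a list of dicts, best first, with "confidence" (0 to 1); they miss things now and then, are a little off and sometimes report something else, mostly with a low value. They report only what shows in the picture. A call takes as long as a camera call.
- find_in(picture, target): "bbox" ([left, top, width, height] in pixels, round what is visible of it).
- outline_of(picture, target): "pixels" (480x640 bool, what is visible of it) and "bbox" ([left, top, width, height] in pixels, round what is visible of it).
The state is a dict: "t": time; "joint_pos": joint angles; "qvel": joint speeds; "tau": joint torques, N m; "eef_pos": TCP position; "orientation": TCP orientation; "ft_force": force on the tool from outside, world axes, zero at the start; "ft_torque": the same for the moment, N m; "finger_gap": opening from 0.0 (shut) to 1.0 (fully open); "grip_force": force on a finger pad.
Only numpy, scipy, OpenCV 4.12 (cv2) and the standard library are available. Lean on these libraries where they do the work, as an engineer would, in place of code of your own. Each camera call takes 0.05 s, during which the arm holds its last target. There are 200 camera calls.

## Working session

There is one attempt and no reset: what is moved stays moved. The work goes in short steps, Python scripts to look and compute and a tool call to move; the robot and the scene stay as the last step left them, time stands still between calls to the robot, and variables do not carry over. Pictures are saved under pics/ and viewed, at most 10 in all, crops included, and the job is handed in when it is done.

Besides the shell and the picture viewer there is one more tool, called after "Request:" as name(argument=value, ...) on one line, values as JSON. carry_out: Moves the arm, as the interface text tells. Its arguments: {"type":"object","properties":{"claw":{"type":"array","items":{"type":"number"}},"travel":{"type":"array","items":{"type":"array","items":{"type":"number"}}},"rot":{"type":"array","items":{"type":"array","items":{"type":"number"}}}},"required":["claw","travel","rot"]}

```bash
mkdir -p pics; cat > h.py <<'E'
from rig import *
import numpy as np, cv2
from scipy.spatial.transform import Rotation as R
def Rm(a):
    a=np.array(a,float)
    return a if a.shape==(3,3) else R.from_quat(a).as_matrix()
def pts(p,mask):
    v,u=np.nonzero(mask&(p["range_z"]>0)); z=p["range_z"][v,u]
    n=cv2.undistortPoints(np.c_[u,v].astype(np.float64)[:,None],np.array(p["intrinsics"]),np.array(p["distortion"]))[:,0]
    return np.c_[n*z[:,None],z]@Rm(p["attitude"]).T+np.array(p["origin"])
def save(p,n): cv2.imwrite("pics/"+n,p["image"][:,:,::-1])
E
python3 - <<'E'
from h import *
for c in("top","scene"):
    p=get_image(c); save(p,c+"1.png"); print(c,p["origin"])
    for n in["jig","shutter","orange_scrap","green_scrap","scrap_bin","parts_bin","motor","glue"]:
        o=outline_of(p,n)
        if not o: print(n,None);continue
        o=o[0];q=pts(p,o["pixels"]); zt=np.percentile(q[:,2],95)
        t=q[q[:,2]>zt-.006]; r=cv2.minAreaRect((t[:,:2]*1000).astype(np.float32))
        print(n,round(o["confidence"],2),o["bbox"],"ztop",zt.round(3),"med",np.median(t,0).round(3),"rect",np.round(r[0],1),np.round(r[1],1),round(r[2],1))
print(sense())
E
```

```text
top [0.46355537 0.01815794 1.19517683]
jig 0.84 [272.0, 185.3, 72.5, 129.4] ztop 0.039 med [0.454 0.004 0.036] rect [523.9  -2.8] [121.8 278. ] 84.1
shutter 0.87 [276.1, 226.2, 66.7, 82.7] ztop 0.042 med [0.446 0.004 0.038] rect [445.    5.1] [121.7  79.7] 84.9
orange_scrap 0.6 [293.9, 237.4, 11.6, 18.4] ztop 0.057 med [0.526 0.013 0.054] rect [533.3  14.8] [33.4 19. ] 27.3
green_scrap 0.64 [314.3, 197.8, 14.8, 14.0] ztop 0.058 med [ 0.62  -0.033  0.054] rect [618.  -34.8] [31.1 20.8] 11.2
scrap_bin 0.78 [129.7, 230.5, 71.3, 75.3] ztop 0.07 med [0.485 0.304 0.07 ] rect [487.2 303. ] [131.4 152. ] 83.9
parts_bin 0.58 [411.4, 228.1, 73.0, 68.0] ztop 0.07 med [ 0.487 -0.303  0.07 ] rect [ 485.4 -300.2] [151.6 132.2] 1.6
motor 0.95 [166.9, 148.9, 29.2, 31.4] ztop 0.047 med [0.718 0.276 0.043] rect [717.8 276.6] [42.7 41.7] 36.3
glue 0.82 [431.2, 147.1, 21.4, 21.5] ztop 0.104 med [ 0.718 -0.295  0.107] rect [ 717.9 -295. ] [10.3  8.9] 44.6
scene [ 1.13934336 -0.19071701  0.59187387]
jig 0.84 [282.6, 190.9, 96.4, 109.6] ztop 0.037 med [ 0.456 -0.001  0.036] rect [5.249e+02 5.000e-01] [123.
[... 794 characters left out ...]
 [ 9.3 11.9] 19.0
{'t': 0.9, 'joint_pos': array([ 1.00735131e+00,  4.90872711e-01,  1.55889313e+00,  1.13169048e-05,
        1.09166985e+00, -1.05566171e-01]), 'qvel': array([ 0.00053484, -0.00035704, -0.00297199,  0.00114452, -0.00134986,
        0.00137218]), 'tau': array([-8.71236352e-04, -6.18286586e+01, -2.61824280e+01, -1.06698189e-04,
        5.44825671e-04,  1.01292542e-05]), 'eef_pos': array([0.27625142, 0.56066289, 0.23134628]), 'orientation': array([2.26947285e-01, 9.73907040e-01, 7.57813498e-05, 2.10229235e-05]), 'ft_force': array([-0.415144  , -0.00790354,  0.11573443]), 'ft_torque': array([0.03346124, 0.00249722, 0.0049924 ]), 'grip_force': 0.0, 'finger_gap': 1.000486345362163}
```

View crops.

```bash
python3 - <<'E'
import cv2,numpy as np
a=cv2.imread("pics/top1.png")[180:320,250:370]; b=cv2.imread("pics/scene1.png")[180:310,270:390]
f=lambda i:cv2.resize(i,(400,500),interpolation=cv2.INTER_CUBIC)
cv2.imwrite("pics/crop1.png",np.hstack([f(a),f(b)]))
E
```

```text
(no output)
```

View pics/crop1.png

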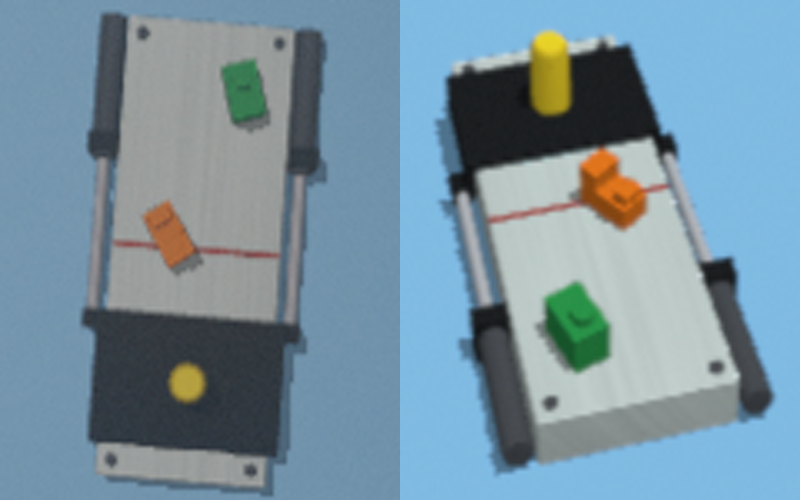

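View pics/scene1.png

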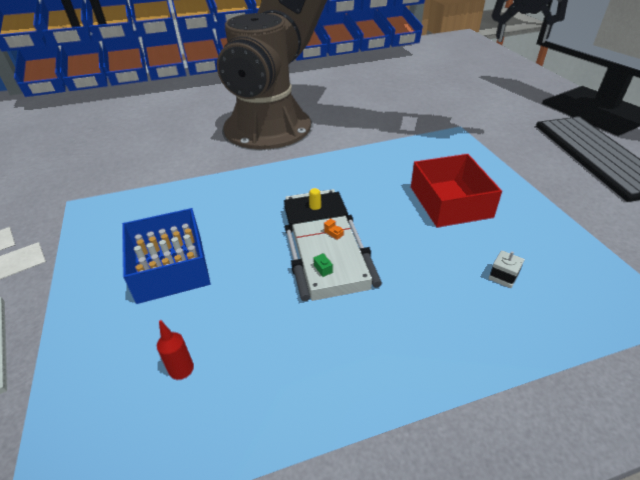

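Request:
carry_out(claw=[50,50,50,50,50,50,50,50,50,50], travel=[[0,0,0],[0,0,0],[0,0,0],[0,0,0],[0,0,0],[0,-40,0],[0,-40,0],[0,-40,0],[0,-40,0],[0,-40,0]], rot=[[0,0,-10.2],[0,0,-10.2],[0,0,-10.2],[0,0,-10.2],[0,0,-10.2],[0,0,0],[0,0,0],[0,0,0],[0,0,0],[0,0,0]])

```text
t: 2.15
eef_pos: [0.3604, 0.3779, 0.2314]
orientation: [-0.215, 0.977, 0.0, 0.0]
ft_force: [0.8, 1.0, 0.4]
finger_gap: 0.583
grip_force: 0.0
```

Request:
carry_out(claw=[50,50,50,50,50,50,50,50,50,50], travel=[[0,-45,10],[0,-45,10],[0,-45,10],[0,-45,10],[0,-45,10],[0,-45,10],[0,-45,10],[0,-45,10],[0,-43.5,10],[1.2,0,11]], rot=[[0,0,0],[0,0,0],[0,0,0],[0,0,0],[0,0,0],[0,0,0],[0,0,0],[0,0,0],[0,0,0],[0,0,0]])

```text
t: 3.4
eef_pos: [0.5291, 0.0099, 0.1299]
orientation: [-0.213, 0.977, -0.0, 0.001]
ft_force: [0.5, 0.8, 0.7]
finger_gap: 0.583
grip_force: 0.0
```

```bash
cat >> h.py <<'E'
def plan(x,y,z,yaw=None):
    "mm target; yaw = tool-y world angle, deg. prints turn about tool z, then travel after it"
    s=sense(); M=Rm(s["orientation"]); a=np.degrees(np.arctan2(M[1,1],M[0,1])); w=0
    if yaw is not None:
        w=-((yaw-a+90)%180-90); M=M@R.from_rotvec([0,0,w],degrees=True).as_matrix()
    d=M.T@(np.array([x,y,z])-s["eef_pos"]*1000)
    print("t",round(s["t"],2),"pos",(s["eef_pos"]*1000).round(1),"yaw",a.round(1),"z",M[:,2].round(3),"gap",round(s["finger_gap"]*85.4,1),"grip",s["grip_force"],"F",np.round(s["ft_force"],1),"| rotz",round(w,1),"travel",d.round(1),"j",s["joint_pos"].round(2))
E
python3 - <<'E'
from h import *
plan(530,13.5,33,115)
E
```

```text
t 3.4 pos [529.1   9.9 129.9] yaw 114.6 z [ 0.001 -0.    -1.   ] gap 49.8 grip 0.0 F [0.5 0.8 0.7] | rotz -0.4 travel [-2.2  2.9 96.9] j [-0.11  0.49  1.9  -0.    0.75 -2.11]
```

Request:
carry_out(claw=[50,50,50,50,20,5,5,5,5,5], travel=[[-2,3,37],[0,0,35],[0,0,25],[0,0,0],[0,0,0],[0,0,0],[0,0,0],[0,0,0],[0,0,-40],[0,0,-50]], rot=[[0,0,0],[0,0,0],[0,0,0],[0,0,0],[0,0,0],[0,0,0],[0,0,0],[0,0,0],[0,0,0],[0,0,0]])

```text
t: 4.65
eef_pos: [0.5282, 0.0158, 0.1245]
orientation: [-0.214, 0.977, 0.0, -0.0]
ft_force: [1.2, -0.2, -0.6]
finger_gap: 0.214
grip_force: 58.8
```

```bash
python3 - <<'E'
from h import *
plan(487,303,160)
p=get_image("scene"); save(p,"s2.png")
cv2.imwrite("pics/s2c.png",cv2.resize(p["image"][130:330,220:420,::-1],(600,600)))
E
```

```text
t 4.65 pos [528.2  15.8 124.5] yaw 114.8 z [-0.001  0.    -1.   ] gap 18.3 grip 58.77426266670227 F [ 1.2 -0.2 -0.6] | rotz 0 travel [-82.9 278.  -35.4] j [-0.1   0.5   1.91  0.    0.74 -2.1 ]
```

View pics/s2c.png

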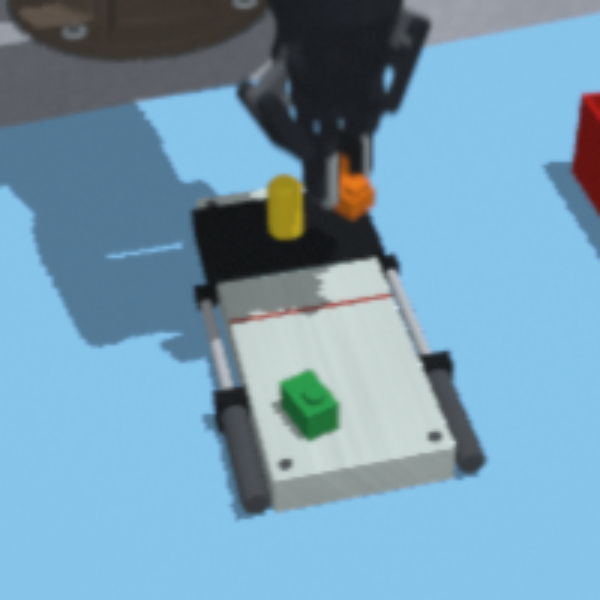

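```bash
python3 - <<'E'
from h import *
plan(468,303,160)
E
```

```text
t 4.7 pos [530.5  15.7 130.7] yaw 114.8 z [ 0.008 -0.001 -1.   ] gap 18.9 grip 58.78296107053757 F [2.8 0.  6.8] | rotz 0 travel [-63.9 286.9 -29.9] j [-0.09  0.49  1.9   0.    0.75 -2.1 ]
```

Request:
carry_out(claw=[5,5,5,5,5,5,5,5,5,5], travel=[[0,0,-40],[-8,36,0],[-8,36,0],[-8,36,0],[-8,36,0],[-8,36,0],[-8,36,0],[-8,36,0],[-8,35,0],[0,0,0]], rot=[[0,0,0],[0,0,0],[0,0,0],[0,0,0],[0,0,0],[0,0,0],[0,0,0],[0,0,0],[0,0,0],[0,0,0]])

```text
t: 5.95
eef_pos: [0.4658, 0.3049, 0.1638]
orientation: [-0.216, 0.976, 0.0, 0.001]
ft_force: [1.0, -0.4, 0.4]
finger_gap: 0.215
grip_force: 58.8
```

```bash
python3 - <<'E'
from h import *
plan(468,303,50)
E
```

```text
t 5.95 pos [465.8 304.9 163.8] yaw 114.9 z [ 0.001  0.001 -1.   ] gap 18.4 grip 58.806204199790955 F [ 1.  -0.4  0.4] | rotz 0 travel [ -1.   -2.7 113.8] j [ 0.46  0.47  1.8   0.    0.86 -1.55]
```

Request:
carry_out(claw=[5,5,5,5,45,45,45,45,45,45], travel=[[0,0,40],[0,0,40],[0,0,33],[0,0,0],[0,0,0],[0,0,0],[0,0,0],[0,0,-40],[0,0,-45],[0,0,-30]], rot=[[0,0,0],[0,0,0],[0,0,0],[0,0,0],[0,0,0],[0,0,0],[0,0,0],[0,0,0],[0,0,0],[0,0,0]])

```text
t: 7.2
eef_pos: [0.4667, 0.3033, 0.1679]
orientation: [-0.215, 0.977, 0.0, 0.001]
ft_force: [-0.4, 0.1, 0.7]
finger_gap: 0.532
grip_force: 0.0
```

```bash
python3 - <<'E'
from h import *
p=get_image("scene")
for n in["orange_scrap","scrap_bin","green_scrap"]:
    for o in outline_of(p,n)[:1]: print(n,o["confidence"],np.median(pts(p,o["pixels"]),0).round(3))
plan(618,-34.5,120,102)
E
```

```text
orange_scrap 0.68 [0.469 0.301 0.019]
scrap_bin 0.79 [0.488 0.309 0.038]
green_scrap 0.7 [ 0.627 -0.036  0.051]
t 7.4 pos [466.4 303.2 165.9] yaw 114.8 z [ 0.001  0.001 -1.   ] gap 44.6 grip 0.0 F [-0.6 -0.7 -0.2] | rotz 12.8 travel [ -78.1 -361.8   45.8] j [ 0.46  0.47  1.8   0.    0.87 -1.55]
```

Orange is in the bin. Now the green one.

Request:
carry_out(claw=[50,50,50,50,50,50,50,50,50,50], travel=[[0,0,0],[0,0,0],[-10,-46,0],[-10,-46,0],[-10,-46,0],[-10,-46,0],[-10,-46,0],[-10,-46,15],[-10,-46,15],[-8,-40,15]], rot=[[0,0,6.4],[0,0,6.4],[0,0,0],[0,0,0],[0,0,0],[0,0,0],[0,0,0],[0,0,0],[0,0,0],[0,0,0]])

```text
t: 8.65
eef_pos: [0.6178, -0.0364, 0.1184]
orientation: [-0.104, 0.995, 0.0, -0.001]
ft_force: [0.2, -0.6, 0.4]
finger_gap: 0.589
grip_force: 0.0
```

```bash
python3 - <<'E'
from h import *
plan(618,-34.5,34,102)
E
```

```text
t 8.65 pos [617.8 -36.4 118.4] yaw 101.9 z [-0.002  0.    -1.   ] gap 50.3 grip 0.0 F [ 0.2 -0.6  0.4] | rotz -0.1 travel [-0.7  1.8 84.4] j [-0.17  0.61  1.68  0.    0.85 -1.94]
```

Request:
carry_out(claw=[50,50,50,50,20,5,5,5,5,5], travel=[[-1,2,35],[0,0,30],[0,0,20],[0,0,0],[0,0,0],[0,0,0],[0,0,0],[0,0,0],[0,0,-50],[0,0,-55]], rot=[[0,0,0],[0,0,0],[0,0,0],[0,0,0],[0,0,0],[0,0,0],[0,0,0],[0,0,0],[0,0,0],[0,0,0]])

```text
t: 9.9
eef_pos: [0.6179, -0.0326, 0.1411]
orientation: [-0.104, 0.995, 0.0, -0.001]
ft_force: [0.5, -0.1, 0.1]
finger_gap: 0.241
grip_force: 59.4
```

```bash
python3 - <<'E'
from h import *
p=get_image("scene")
for o in outline_of(p,"green_scrap")[:1]: print(o["confidence"],np.median(pts(p,o["pixels"]),0).round(3))
plan(510,303,165)
E
```

```text
0.77 [ 0.63  -0.03   0.156]
t 10.0 pos [620.5 -32.9 146.1] yaw 102.0 z [ 0.009 -0.001 -1.   ] gap 20.1 grip 59.40088391304016 F [-0.2 -0.1 -0.8] | rotz 0 travel [ 38.3 351.4 -20.4] j [-0.16  0.57  1.66  0.    0.9  -1.94]
```

Request:
carry_out(claw=[5,5,5,5,5,5,5,5,5,5], travel=[[0,0,-25],[5,44,0],[5,44,0],[5,44,0],[5,44,0],[5,44,0],[5,44,0],[5,44,0],[3,43,0],[0,0,0]], rot=[[0,0,0],[0,0,0],[0,0,0],[0,0,0],[0,0,0],[0,0,0],[0,0,0],[0,0,0],[0,0,0],[0,0,0]])

```text
t: 11.25
eef_pos: [0.5072, 0.3051, 0.1649]
orientation: [-0.106, 0.994, 0.0, -0.0]
ft_force: [0.1, -0.0, -0.1]
finger_gap: 0.242
grip_force: 59.4
```

```bash
python3 - <<'E'
from h import *
plan(510,303,50)
E
```

```text
t 11.25 pos [507.2 305.1 164.9] yaw 102.2 z [-0.  0. -1.] gap 20.7 grip 59.4179230928421 F [ 0.1 -0.  -0.1] | rotz 0 travel [ -2.3  -2.6 114.9] j [ 0.43  0.52  1.71  0.    0.91 -1.35]
```

Request:
carry_out(claw=[5,5,5,5,45,45,45,45,45,45], travel=[[-2,-2,40],[0,0,40],[0,0,32],[0,0,0],[0,0,0],[0,0,0],[0,0,0],[0,0,-40],[0,0,-45],[0,0,-30]], rot=[[0,0,0],[0,0,0],[0,0,0],[0,0,0],[0,0,0],[0,0,0],[0,0,0],[0,0,0],[0,0,0],[0,0,0]])

```text
t: 12.5
eef_pos: [0.511, 0.3015, 0.171]
orientation: [-0.104, 0.995, 0.0, 0.001]
ft_force: [0.3, 0.1, -0.2]
finger_gap: 0.528
grip_force: 0.0
```

```bash
python3 - <<'E'
from h import *
p=get_image("scene"); save(p,"s3.png")
cv2.imwrite("pics/s3c.png",cv2.resize(p["image"][110:310,270:530,::-1],(780,600)))
for n in["orange_scrap","scrap_bin","green_scrap"]:
    for o in outline_of(p,n)[:1]: print(n,o["confidence"],np.median(pts(p,o["pixels"]),0).round(3))
plan(445,5,170,-5.7)
E
```

```text
orange_scrap 0.46 [0.469 0.301 0.021]
scrap_bin 0.75 [0.489 0.31  0.039]
t 12.7 pos [510.7 301.3 168.9] yaw 102.0 z [ 0.001  0.001 -1.   ] gap 44.9 grip 0.0 F [-0.5 -0.1  0.7] | rotz -72.3 travel [301.4  36.   -1.4] j [ 0.42  0.51  1.71  0.    0.92 -1.36]
```

View pics/s3c.png

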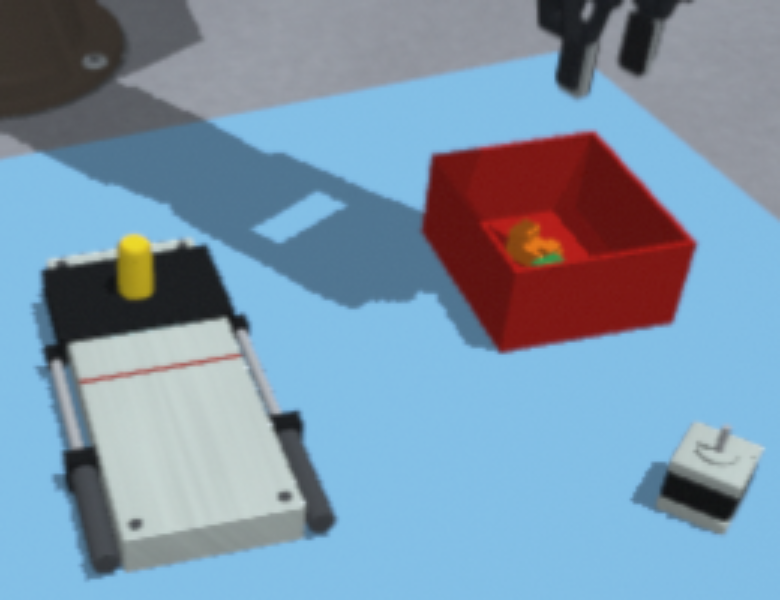

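Request:
carry_out(claw=[60,60,60,60,60,60,60,60,60,60], travel=[[0,0,0],[0,0,0],[0,0,0],[0,0,0],[0,0,0],[0,0,0],[0,0,0],[0,0,0],[0,0,0],[0,0,0]], rot=[[0,0,9.8],[0,0,9.8],[0,0,9.8],[0,0,9.8],[0,0,9.8],[0,0,9.8],[0,0,9.8],[0,0,9.8],[0,0,9.8],[0,0,9.8]])

```text
t: 13.95
eef_pos: [0.5103, 0.3011, 0.167]
orientation: [0.684, 0.729, -0.001, -0.0]
ft_force: [0.4, -0.1, 0.1]
finger_gap: 0.704
grip_force: 0.0
```

Request:
carry_out(claw=[60,60,60,60,60,60,60,60,60,60], travel=[[0,0,0],[-35,-4,0],[-35,-4,0],[-35,-4,0],[-35,-4,0],[-35,-4,0],[-35,-4,0],[-35,-4,0],[-35,-4,0],[-21,-4,0]], rot=[[0,0,9.7],[0,0,0],[0,0,0],[0,0,0],[0,0,0],[0,0,0],[0,0,0],[0,0,0],[0,0,0],[0,0,0]])

```text
t: 15.2
eef_pos: [0.444, 0.0042, 0.1674]
orientation: [0.742, 0.671, -0.001, -0.001]
ft_force: [0.7, -0.1, 0.9]
finger_gap: 0.698
grip_force: 0.0
```

```bash
python3 - <<'E'
from h import *
plan(445,5,45,-5.7)
for c in("scene","top"):
    p=get_image(c)
    for n in["orange_scrap","green_scrap","scrap_bin","knob"]:
        for o in outline_of(p,n)[:1]: print(c,n,o["confidence"],np.median(pts(p,o["pixels"]),0).round(3))
E
```

```text
t 15.2 pos [444.    4.2 167.4] yaw -5.8 z [-0.002  0.    -1.   ] gap 59.6 grip 0.0 F [ 0.7 -0.1  0.9] | rotz -0.1 travel [  0.9   1.1 122.4] j [-0.14  0.33  2.06  0.    0.76 -0.04]
scene orange_scrap 0.59 [0.468 0.299 0.019]
scene green_scrap 0.47 [ 0.568 -0.008  0.03 ]
scene scrap_bin 0.18 [0.455 0.001 0.036]
scene knob 0.61 [0.454 0.001 0.036]
top orange_scrap 0.74 [0.472 0.302 0.023]
top green_scrap 0.62 [0.513 0.297 0.026]
top scrap_bin 0.63 [0.486 0.316 0.006]
top knob 0.8 [ 0.542 -0.064  0.017]
```

Request:
carry_out(claw=[60,60,60,60,60,20,10,10,10,10], travel=[[1,1,32],[0,0,40],[0,0,30],[0,0,20],[0,0,0],[0,0,0],[0,0,0],[0,0,0],[0,0,0],[0,0,0]], rot=[[0,0,0],[0,0,0],[0,0,0],[0,0,0],[0,0,0],[0,0,0],[0,0,0],[0,0,0],[0,0,0],[0,0,0]])

```text
t: 16.95
eef_pos: [0.4455, 0.0065, 0.0473]
orientation: [0.742, 0.671, 0.0, -0.0]
ft_force: [-5.2, 0.3, 11.2]
finger_gap: 0.259
grip_force: 58.3
```

```bash
python3 - <<'E'
from h import *
plan(484.2,1.1,45,-5.7)
E
```

```text
t 16.95 pos [445.5   6.5  47.3] yaw -5.7 z [ 0.  0. -1.] gap 22.1 grip 58.25175535865128 F [-5.2  0.3 11.2] | rotz -0.0 travel [-1.5 39.   2.3] j [-0.13  0.56  2.16  0.    0.43 -0.03]
```

Request:
carry_out(claw=[10,10,10,10,10,10,10,10], travel=[[0,6,0],[0,6,0],[0,7,0],[0,7,0],[0,7,0],[0,6,0],[0,0,0],[0,0,0]], rot=[[0,0,0],[0,0,0],[0,0,0],[0,0,0],[0,0,0],[0,0,0],[0,0,0],[0,0,0]])

```text
t: 17.95
eef_pos: [0.4834, 0.0029, 0.0473]
orientation: [0.742, 0.671, -0.001, -0.001]
ft_force: [-8.8, 3.1, 12.6]
finger_gap: 0.26
grip_force: 58.6
```

```bash
python3 - <<'E'
from h import *
plan(484.2,1.1,45,-5.7)
p=get_image("scene")
cv2.imwrite("pics/s4c.png",cv2.resize(p["image"][170:310,260:400,::-1],(600,600),interpolation=cv2.INTER_CUBIC))
q=pts(p,p["range_z"]>0); c,s=np.cos(np.radians(-5.7)),np.sin(np.radians(-5.7))
d=q-[.5041,-.0008,0]; X=c*d[:,0]+s*d[:,1]; Y=-s*d[:,0]+c*d[:,1]
m=(abs(Y)<.05)&(X>-.03)&(X<.06)
for a in np.arange(-.01,.05,.004):
    k=m&(abs(X-a)<.002)&(q[:,2]<.05); print(round(a,3),k.sum(),np.median(q[k,2]).round(4) if k.any() else None)
E
```

```text
t 17.95 pos [483.4   2.9  47.3] yaw -5.7 z [-0.002  0.    -1.   ] gap 22.2 grip 58.636215599253774 F [-8.8  3.1 12.6] | rotz -0.0 travel [-1.7  1.   2.3] j [-0.13  0.59  2.07  0.    0.49 -0.03]
-0.01 67 0.0362
-0.006 71 0.0364
-0.002 58 0.0362
0.002 69 0.0363
0.006 67 0.0362
0.01 66 0.0362
0.014 85 0.0357
0.018 169 0.0324
0.022 69 0.0301
0.026 61 0.03
0.03 73 0.0304
0.034 71 0.0304
0.038 68 0.0305
0.042 76 0.0304
0.046 72 0.0302
```

View pics/s4c.png

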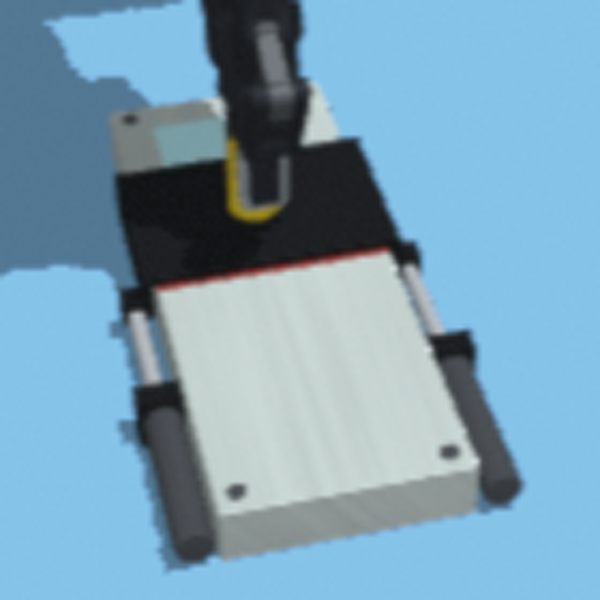

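The shutter's leading edge runs along the red line, from crop (160,288) to (390,250), and the fingers are gripping the knob. I'll hold it there to confirm it stays still.

Request:
carry_out(claw=[10,10,10,10,10,10,10,10], travel=[[0,0.5,0],[0,0,0],[0,0,0],[0,0,0],[0,0,0],[0,0,0],[0,0,0],[0,0,0]], rot=[[0,0,0],[0,0,0],[0,0,0],[0,0,0],[0,0,0],[0,0,0],[0,0,0],[0,0,0]])

```text
t: 19.0
eef_pos: [0.4837, 0.0028, 0.0473]
orientation: [0.742, 0.671, -0.001, -0.001]
ft_force: [-8.7, 3.0, 12.6]
finger_gap: 0.26
grip_force: 58.7
```

```bash
python3 - <<'E'
from h import *
plan(484.2,1.1,45,-5.7)
p=get_image("top")
for n in["orange_scrap","green_scrap"]:
    for o in outline_of(p,n)[:1]: print(n,o["confidence"],np.median(pts(p,o["pixels"]),0).round(3))
print(close_job())
E
```

```text
t 19.0 pos [483.7   2.8  47.3] yaw -5.7 z [-0.002  0.001 -1.   ] gap 22.2 grip 58.65130428224802 F [-8.7  3.  12.6] | rotz -0.0 travel [-1.7  0.6  2.3] j [-0.13  0.59  2.07  0.    0.49 -0.03]
orange_scrap 0.55 [ 0.61  -0.011  0.029]
green_scrap 0.62 [0.514 0.297 0.026]
the job is handed in; nothing more can be done
None
```

The job is handed in (no verdict was returned): both scraps were let go in the red bin, and the fingers were still holding the shutter with its leading edge on the red line. The last look confirmed only the green scrap; it put the orange one on the jig's deck, most likely a false detection, since the deck was clear in the picture just before and three earlier looks had it in the bin.

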